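Clear the tipped vial, then hold the vial box open

ROBOT

A 6-joint arm with a two-finger parallel gripper is mounted at the origin on the work surface. World frame = base frame: x ahead of the robot, y to its left, z up, the work surface at z = 0. Lengths are in m, angles in rad, forces in N, time in s.
With the tool pointing down it reaches from about 0.325 to 0.9 m from the base axis. Payload 3.5 kg.
Tool frame: the origin (TCP) lies at the very end of the fingers, on their centre line; the grasp point (between the pads) lies 19 mm behind it (env.tcp_to_grasp is the z of the grasp point in the tool frame, in m); z points along the fingers, x is the direction in which the jaws open and shut, and the axes are right-handed (so a half turn about z gives the same grasp; the last joint's range is limited). The gripper opens to 85 mm and grips with 20 to 120 N. Pads are 22 mm wide; open, the fingers measure 114 mm over their backs; the gripper's body (76 mm by 85 mm) begins 54 mm behind the grasp point. The pads swing forward as they close: fully open they stand 13 mm farther back than shut.
Start: joints at [1.072, 0.276, -0.026, 1.268, 0, 1.467], TCP at [0.241, 0.577, 0.231] pointing down, gripper open.
Joint ranges: [-3.12, 3.12], [-0.85, 1.88], [-1.08, 1.24], [-1.95, 2.15], [-1.57, 1.53], [-3.14, 3.14]. Speed limits (rad/s): [2.57, 2.57, 3.14, 3.14, 3.14, 3.14].

INTERFACE

Orientations are given as a unit quaternion [w, x, y, z].
In Python, from bench import env, grab_frame gives the robot as it stands. The module is installed in compiled form; this text tells all that it offers.
- The arm moves only by the tool apply_moves, never from a script. Its argument "commands" is a list of rows, each a list of 3 entries, a list of its own where there are three numbers: the finger opening in mm, from 0 to 85.4, then the shift along the tool's x, y, z in units of 40 mm (1.0 is 40 mm), then the turn, a rotation vector about the tool's x, y, z in units of 6 degrees (1.0 is 6 degrees). A call has 1 to 12 rows; each row shifts and turns the commanded pose from where the row before left it, along the tool's axes as they then stand; what a row does not reach is not made up. A row lasts 1/12 s, in which the tool goes at most 41.7 mm and 7.16 degrees, less where a joint would pass 70% of its speed; a pose out of reach is approached as far as the arm can. A call is refused whole if a number of a shift passes 1 or a number of a turn 1, either way. A call with a gripper value outside its range is refused whole. The fingers move at their own pace and stop on an object; "squeeze" is the grip in N (left out, the last holds). Time passes only in rows, so rows that do not move let the fingers close. It gives the time, the measured TCP pose, the force and the opening at its end, in the units of the state.
- env.observe(): the state, without advancing time (a new reading comes with each control period).
- grab_frame(name): name is "side" or "top"; returns a dict with "image" (480x640x3 uint8, red, green, blue), "depth" (480x640 float32, m along the optical axis (not along the pixel's ray), 0 where there is no reading), "K" (3x3 intrinsics, pixels), "origin" and "rotation" of the camera in the world. Camera axes: x right, y down, z forward; pixel columns grow to the right and rows downward; lengths in m; the calibration is good to about 2 mm. A picture is of the moment at which its call begins.
- env.close_job(): hands the job in, once; it reports no verdict.
The state is a dict: "t": time; "q": joint angles; "qd": joint speeds; "effort": joint torques, N m; "tool_pos": TCP position; "tcp_rot": TCP orientation; "wrist_force": force on the tool from outside, world axes, zero at the start; "moment": the same for the moment, N m; "finger_gap": opening from 0.0 (shut) to 1.0 (fully open).
Only numpy, scipy, OpenCV 4.12 (cv2) and the standard library are available. Lean on these libraries where they do the work, as an engineer would, in place of code of your own. Each camera call takes 0.05 s, during which the arm holds its last target. There are 200 camera calls.

TASK

One vial has fallen over on the sample turntable: lift it off and lay it flat on the floor of the steel discard tray without dropping it. Then raise the lid of the grey vial box by its bar and hold it open at 50 degrees from closed (give or take 7), so that a colleague across the bench can take out a fresh vial; the lid falls shut if let go, so finish while still holding it steady there. Leave the beaker, the bottle and the slide box where they stand.

Things in the scene. Friction and masses are not known exactly. Their poses are not given: they have to be found in the camera images.
- turntable: Fixed foot (grey, 150 mm diameter, 22 mm high) of a white turntable. Origin: on the turning axis, at the bench. The platter on it is 250 mm in diameter; its flat top lies 30 mm above the bench, and a thin rim round its edge (outer 5 mm or so) rises 6 mm above that top. It spins freely when touched.
- platter (a joint): Turn of the platter on its foot, rad, anticlockwise from above. Three upright amber vials with black caps are fixed in the platter, their axes 102 mm from its axis, at 0, 1.0 and 2.0 rad from the turntable's x axis plus this angle; they stand to 46 mm above the platter's top, in collars 32 mm in diameter and 10 mm high, and cannot be taken out.
- vial: The fallen vial: amber glass, 24 mm in diameter, 50 mm long, with a black octagonal cap 24 mm across flats and 12 mm long; 20 to 45 g. Lies on the platter's top, its middle within 30 mm of the turning axis. Origin: on its axis at mid length; its x axis runs along the vial towards the cap.
- tray: Fixed shallow rectangular steel discard tray, 170 mm (its x) by 110 mm (its y), walls 3 mm thick and 20 mm high, floor 3 mm thick. Origin: centre of its underside.
- vial_box: Fixed grey storage box, 150 mm (its x) by 200 mm (its y) by 70 mm high, full of amber vials, with a hinged lid. Origin: centre of its underside. Its x axis points away from the hinge side; the hinge runs along y on the side nearer the robot, so the lid's far edge rises and comes back towards the robot.
- lid (a joint): Opening angle of the lid, rad: 0 shut, 0.873 is 50 degrees, stop at 1.25. The lid is a plate 154 by 204 by 6 mm, 0.35 to 0.6 kg; it falls shut from any angle unless held.
- lid_hinge (a point): Middle of the hinge line, 75 mm from the box's centre towards the robot, 70 mm above the bench; stays put as the lid opens.
- lid_bar (a point): Middle of the lid's steel handle bar: a round bar 12 mm in diameter and 100 mm long between its two posts, parallel to the hinge. With the lid shut it lies 137 mm from the hinge line towards the lid's far edge and 111 mm above the bench: 35 mm above the lid's top face (axis to face), 17 mm inward of the far edge. It turns with the lid.
- beaker: Bystander: glass beaker, 64 mm in diameter, 85 mm tall. Origin: centre of its underside.
- bottle: Bystander: white bottle with a blue cap, 64 mm in diameter, 130 mm tall. Origin: centre of its underside.
- slide_box: Bystander: flat closed blue slide box, 100 by 80 by 35 mm. Origin: centre of its underside.
Things that resemble listed ones, but are neither listed nor needed, are in the scene too. Of the things like the vial, leave any that is blue; of the rest the smaller one is meant.

How it is judged:
By the outcome, as a careful person would: the job done as asked, in the order asked, and still so for the second after the job is handed in, while the arm keeps its last pose, push and grip.
It also fails if it takes over 56 s, if anything falls off the work surface, if the arm or the gripper's body presses on something with over 40 N, if the wrist force passes 120 N, or if a joint passes its speed limit or range.

## Working session

There is one attempt and no reset: what is moved stays moved. The work goes in short steps, Python scripts to look and compute and a tool call to move; the robot and the scene stay as the last step left them, time stands still between calls to the robot, and variables do not carry over. Pictures are saved under pics/ and viewed, about 8 in all and at most 12, crops included, and the job is handed in when it is done.

Besides the shell and the picture viewer there is one more tool, called after "Call:" as name(argument=value, ...), one argument or row to a line, values as JSON. apply_moves: Moves the arm, as the interface text tells. Its arguments: {"type":"object","properties":{"commands":{"type":"array"},"squeeze":{"type":"number"}},"required":["commands"]}

```bash
mkdir -p pics; cat > h.py <<'E'
import numpy as np, cv2
from bench import env, grab_frame
def pts(f):
    K=f["K"];d=f["depth"];v,u=np.mgrid[:480,:640]
    c=np.stack([(u-K[0,2])/K[0,0]*d,(v-K[1,2])/K[1,1]*d,d],-1)
    return c@np.array(f["rotation"]).T+np.array(f["origin"])
def ray(f,u,v,z):
    K=f["K"];d=np.array(f["rotation"])@np.array([(u-K[0,2])/K[0,0],(v-K[1,2])/K[1,1],1]);o=np.array(f["origin"])
    return o+d*(z-o[2])/d[2]
def save(n,im,s=1):
    cv2.imwrite(n,cv2.resize(im[:,:,::-1],None,fx=s,fy=s,interpolation=cv2.INTER_CUBIC))
E
python3 - <<'E'
from h import *
import pickle
fs={n:grab_frame(n) for n in("top","side")}
pickle.dump(fs,open("f0.pkl","wb"))
for n,f in fs.items(): save(f"pics/{n}0.png",f["image"]); print(n,f["origin"],f["rotation"],f["K"])
print(env.observe(), env.tcp_to_grasp)
E
```

```text
top [ 0.35878349 -0.01421291  1.72249505] [ 0.04804389 -0.70443018  0.70710019 -0.03846074] [[575.65727732   0.         321.72862444]
 [  0.         575.65727732 244.48158107]
 [  0.           0.           1.        ]]
side [0.4775751  0.82618792 0.74573973] [ 0.01959278 -0.03257414  0.89684259 -0.44071354] [[466.34253831   0.         310.88360122]
 [  0.         466.34253831 231.41258698]
 [  0.           0.           1.        ]]
{'t': 0.1, 'q': array([ 1.07160363e+00,  2.77090956e-01, -2.77439156e-02,  1.26799705e+00,
        1.25650885e-05,  1.46739808e+00]), 'qd': array([ 7.54167051e-04, -2.79644441e-03,  2.86619569e-03,  4.75377699e-05,
       -2.14651569e-03, -1.78202582e-03]), 'effort': array([ 2.37770391e-04, -4.46708858e+01,  2.96128106e+01,  8.46963114e-03,
       -5.65308176e-05, -1.51250298e-06]), 'tool_pos': array([0.2406296 , 0.57605876, 0.23025031]), 'tcp_rot': array([ 4.68137242e-04,  8.32328036e-01,  5.54282424e-01, -9.03769950e-04]), 'wrist_force': array([ 0.13647001, -0.05597171, -0.82239599]), 'moment': array([0.02063945, 0.01731832, 0.02015183]), 'finger_gap': 0.9982372467392879} -0.0187
```

View pics/top0.png

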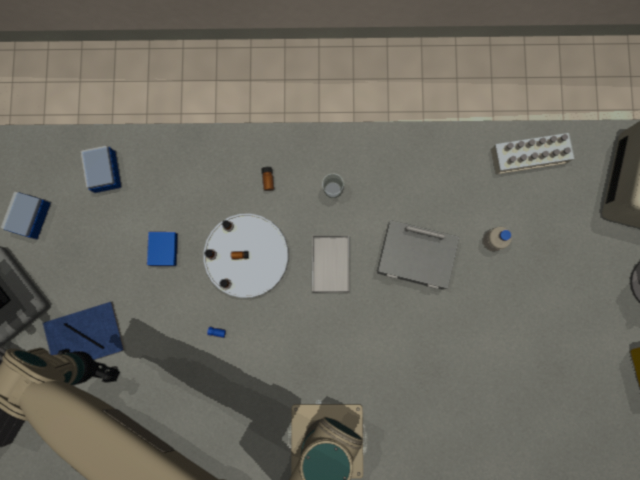

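View pics/side0.png

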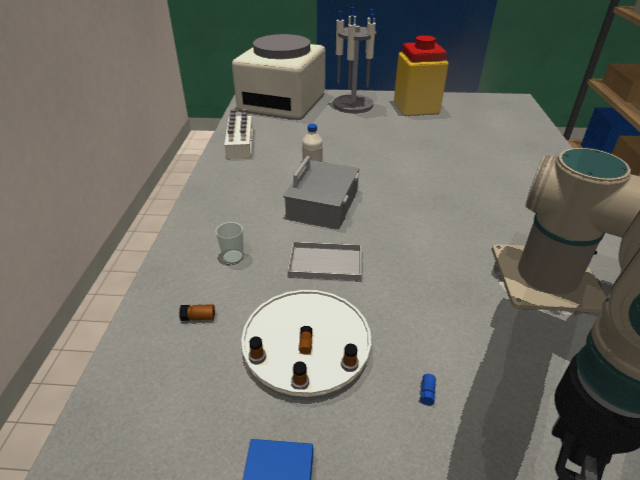

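The top view shows the platter at (246,256). Three things resemble the vial:
- **(240,255):** amber, lying on the platter. It is the smaller amber one and lies near the turning axis, so it fits the description.
- **(267,179):** a larger amber one on the bench.
- **(216,332):** a blue one, which I leave alone.

The tray is at (331,264), and the box is at (418,255) with its bar at (425,233). I'll measure these and confirm the vial in an enlarged crop.

```bash
python3 - <<'E'
from h import *
import pickle
fs=pickle.load(open("f0.pkl","rb"))
f=fs["top"];P=pts(f);im=f["image"];hsv=cv2.cvtColor(im,cv2.COLOR_RGB2HSV)
a=im[205:305,190:350];b=fs["side"]["image"][285:405,230:390]
save("pics/crop1.png",np.vstack([cv2.resize(a,None,fx=4,fy=3,interpolation=2),cv2.resize(b,None,fx=4,fy=2.4,interpolation=2)]))
def comp(m,z,name,minA=15):
    n,l,s,c=cv2.connectedComponentsWithStats(m.astype(np.uint8))
    for i in range(1,n):
        if s[i,4]<minA: continue
        r=cv2.minAreaRect(np.argwhere(l==i)[:,::-1].astype(np.float32))
        box=np.array([ray(f,*p,z)[:2] for p in cv2.boxPoints(r)])
        print(name,c[i].round(1),s[i,4],ray(f,*c[i],z)[:2].round(4),"medz",np.median(P[...,2][l==i]).round(4),"box",box.round(3).tolist())
H,S,V=[hsv[...,i].astype(int) for i in range(3)]
roi=np.zeros((480,640),bool);roi[140:310,190:290]=1
comp(roi&(H<20)&(S>150)&(V>60),.042,"amber")
comp(roi&(V<50)&(P[...,2]<.09),.042,"dark")
# platter white
m=roi&(P[...,2]>.02)&(P[...,2]<.09);comp(m,.036,"platter",500)
z=P[...,2];r2=np.zeros((480,640),bool);r2[225:300,300:362]=1
comp(r2&(z>.012)&(z<.05),.02,"traywall",30)
comp(r2&(S<60)&(V>140),.003,"trayfloor",100)
r3=np.zeros((480,640),bool);r3[210:300,365:470]=1
comp(r3&(z>.06)&(z<.085),.076,"lid",300)
comp(r3&(z>.095)&(z<.13),.111,"bar",10)
print(np.round(z[250:262,228:252:2],3))
E
```

```text
Traceback (most recent call last):
  File "h.py", line 6, in pts
    return c@np.array(f["rotation"]).T+np.array(f["origin"])
           ~^~~~~~~~~~~~~~~~~~~~~~~~~~
ValueError: matmul: Input operand 1 has a mismatch in its core dimension 0, with gufunc signature (n?,k),(k,m?)->(n?,m?) (size 4 is different from 3)
```

```bash
sed -i 's/np.array(f\["rotation"\])/Rm(f["rotation"])/; 2a from scipy.spatial.transform import Rotation as R\ndef Rm(q): return R.from_quat(np.array(q)[[1,2,3,0]]).as_matrix()' h.py
cat > m.py <<'E'
from h import *
import pickle
fs=pickle.load(open("f0.pkl","rb"))
f=fs["top"];P=pts(f);im=f["image"];hsv=cv2.cvtColor(im,cv2.COLOR_RGB2HSV)
a=im[205:305,190:350];b=fs["side"]["image"][285:405,230:390]
save("pics/crop1.png",np.vstack([cv2.resize(a,(640,300),interpolation=2),cv2.resize(b,(640,288),interpolation=2)]))
def comp(m,z,name,minA=15):
    n,l,s,c=cv2.connectedComponentsWithStats(m.astype(np.uint8))
    for i in range(1,n):
        if s[i,4]<minA: continue
        r=cv2.minAreaRect(np.argwhere(l==i)[:,::-1].astype(np.float32))
        box=np.array([ray(f,*p,z)[:2] for p in cv2.boxPoints(r)])
        print(name,c[i].round(1),s[i,4],ray(f,*c[i],z)[:2].round(4),"medz",np.median(P[...,2][l==i]).round(4),"box",box.round(3).tolist())
H,S,V=[hsv[...,i].astype(int) for i in range(3)]
roi=np.zeros((480,640),bool);roi[140:310,190:290]=1
comp(roi&(H<20)&(S>150)&(V>60),.042,"amber")
comp(roi&(V<50)&(P[...,2]<.09),.042,"dark")
m=roi&(P[...,2]>.02)&(P[...,2]<.09);comp(m,.036,"platter",500)
z=P[...,2];r2=np.zeros((480,640),bool);r2[225:300,300:362]=1
comp(r2&(z>.012)&(z<.05),.02,"traywall",30)
comp(r2&(S<60)&(V>140),.003,"trayfloor",100)
r3=np.zeros((480,640),bool);r3[210:300,365:470]=1
comp(r3&(z>.06)&(z<.085),.076,"lid",300)
comp(r3&(z>.095)&(z<.13),.111,"bar",10)
print(np.round(z[250:262,228:252:2],3))
E
python3 m.py
```

```text
amber [267.7 180.5] 137 [0.7589 0.1691] medz 0.03 box [[0.785, 0.18], [0.785, 0.156], [0.733, 0.156], [0.733, 0.18]]
amber [237.1 254.7] 64 [0.5365 0.2574] medz 0.051 box [[0.545, 0.272], [0.544, 0.243], [0.527, 0.243], [0.527, 0.272]]
dark [266.3 169.7] 38 [0.7919 0.1734] medz 0.0302 box [[0.797, 0.187], [0.797, 0.16], [0.785, 0.159], [0.785, 0.186]]
dark [226.6 224.5] 45 [0.6264 0.2897] medz 0.0737 box [[0.628, 0.304], [0.642, 0.29], [0.626, 0.275], [0.613, 0.288]]
dark [209.6 253.2] 45 [0.5414 0.3386] medz 0.073 box [[0.551, 0.349], [0.551, 0.329], [0.533, 0.328], [0.533, 0.349]]
dark [245.5 254.5] 24 [0.5369 0.2326] medz 0.0524 box [[0.544, 0.237], [0.544, 0.228], [0.53, 0.228], [0.53, 0.237]]
dark [224.4 283. ] 45 [0.4533 0.2932] medz 0.0734 box [[0.462, 0.303], [0.462, 0.283], [0.445, 0.283], [0.445, 0.303]]
platter [245.2 255.3] 5476 [0.5353 0.2343] medz 0.03 box [[0.659, 0.359], [0.658, 0.111], [0.412, 0.11], [0.413, 0.354]]
traywall [326.4 235.5] 39 [ 0.5953 -0.0054] medz 0.0184 box [[0.597, 0.023], [0.597, -0.034], [0.594, -0.034], [0.594, 0.023]]
traywall [315.6 277.7] 80 
[... 802 characters left out ...]
0.054 0.055 0.027 0.031]
 [0.033 0.037 0.054 0.057 0.051 0.053 0.048 0.045 0.056 0.052 0.031 0.03 ]
 [0.022 0.027 0.05  0.053 0.052 0.063 0.048 0.053 0.049 0.052 0.033 0.031]
 [0.034 0.027 0.042 0.049 0.055 0.051 0.058 0.046 0.057 0.058 0.037 0.027]
 [0.027 0.036 0.056 0.046 0.054 0.044 0.052 0.046 0.054 0.05  0.041 0.032]
 [0.025 0.03  0.044 0.049 0.055 0.049 0.047 0.046 0.05  0.049 0.037 0.027]
 [0.033 0.03  0.051 0.05  0.045 0.048 0.049 0.044 0.054 0.053 0.034 0.026]
 [0.036 0.026 0.036 0.032 0.02  0.034 0.029 0.028 0.022 0.026 0.038 0.027]
 [0.027 0.031 0.024 0.033 0.031 0.039 0.024 0.022 0.034 0.034 0.03  0.037]
 [0.023 0.029 0.018 0.025 0.027 0.028 0.024 0.031 0.03  0.026 0.021 0.028]]
```

View pics/crop1.png

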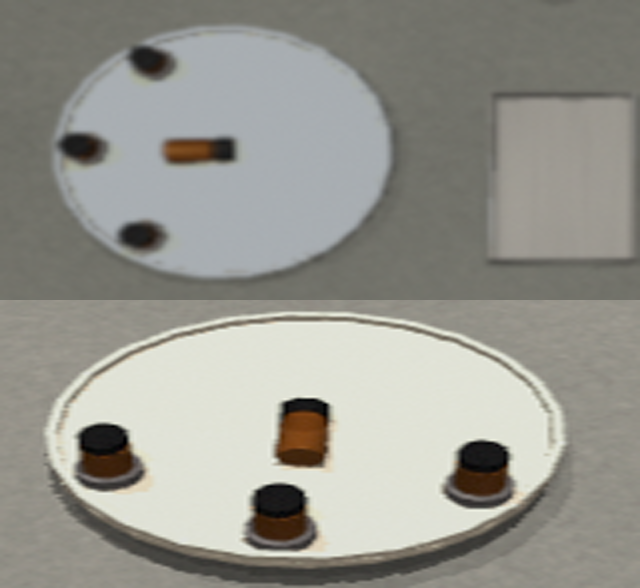

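The crop confirms it: the vial on the platter is the small amber one, about 46 mm long, lying along y with its cap towards -y. The decoy on the bench is about 64 mm. The other sizes agree with the given ones: platter 247 mm, tray walls at z 0.018, lid top at 0.0756 and bar at 0.115. Next I turn the jaws along world x and move above the vial.

Call:
apply_moves(
  commands=[
    [70,[0,0,0],[0,0,0.935]],
    [70,[0,0,0],[0,0,0.935]],
    [70,[0,0,0],[0,0,0.935]],
    [70,[0,0,0],[0,0,0.935]],
    [70,[0,0,0],[0,0,0.935]],
    [70,[0,0,0],[0,0,0.935]],
    [70,[0,0,0],[0,0,0.935]],
    [70,[0,0,0],[0,0,0.935]],
    [70,[0,0,0],[0,0,0.935]],
    [70,[0,0,0],[0,0,0.935]],
    [70,[0,0,0],[0,0,0.935]],
    [70,[0,0,0],[0,0,0.935]],
  ],
  squeeze=30,
)

```text
t: 1.1
tool_pos: [0.2407, 0.5763, 0.2306]
tcp_rot: [0.001, 1.0, -0.002, -0.0]
wrist_force: [-0.4, 0.2, 0.8]
finger_gap: 0.819
```

Call:
apply_moves(
  commands=[
    [60,[0.615,0.675,0],[0,0,0]],
    [60,[0.615,0.675,0],[0,0,0]],
    [60,[0.615,0.675,0],[0,0,0]],
    [60,[0.615,0.675,0],[0,0,0]],
    [60,[0.615,0.675,0],[0,0,0]],
    [60,[0.615,0.675,0],[0,0,0]],
    [60,[0.615,0.675,0],[0,0,0]],
    [60,[0.615,0.675,0],[0,0,0]],
    [60,[0.615,0.675,0],[0,0,0]],
    [60,[0.615,0.675,0],[0,0,0]],
    [60,[0.615,0.675,0],[0,0,0]],
    [60,[0.615,0.675,0],[0,0,0]],
  ],
)

```text
t: 2.1
tool_pos: [0.5368, 0.251, 0.2308]
tcp_rot: [0.0, 1.0, -0.0, -0.0]
wrist_force: [0.3, 0.9, -0.5]
finger_gap: 0.705
```

Call:
apply_moves(
  commands=[
    [60,[0,0,0.6],[0,0,0]],
    [60,[0,0,0.6],[0,0,0]],
    [60,[0,0,0.6],[0,0,0]],
    [60,[0,0,0.6],[0,0,0]],
    [60,[0,0,0.6],[0,0,0]],
    [60,[0,0,0.6],[0,0,0]],
    [60,[0,0,0],[0,0,0]],
  ],
)

```text
t: 2.68
tool_pos: [0.5314, 0.2509, 0.0816]
tcp_rot: [0.002, 1.0, -0.0, -0.005]
wrist_force: [-1.9, -1.2, -0.7]
finger_gap: 0.702
```

```bash
python3 - <<'E'
from h import *
f=grab_frame("side");save("pics/s2.png",f["image"][230:400,210:400],3.2)
m=cv2.cvtColor(f["image"],cv2.COLOR_RGB2HSV)
print(env.observe()["tool_pos"])
K=f["K"];T=Rm(f["rotation"]).T
def proj(p):
    c=T@(np.array(p)-f["origin"]);return (K[:2,:2]@(c[:2]/c[2])+K[:2,2]).round(1)
print("tcp",proj(env.observe()["tool_pos"]),"vial ctr pred",proj([.537,.249,.042]), "y+-25",proj([.537,.274,.042]),proj([.537,.224,.042]))
E
```

```text
[0.53292769 0.25151429 0.08409968]
tcp [306.9 324.2] vial ctr pred [305.1 337.9] y+-25 [303.9 348.5] [306.2 327.8]
```

View pics/s2.png

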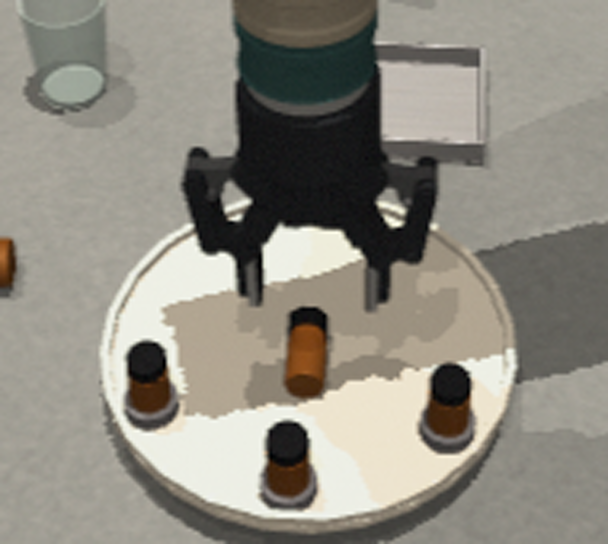

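The crop shows the vial at about (306,340) in the full frame. That is 2 px from where it was predicted and centred between the fingers, so I descend and grip.

Call:
apply_moves(
  commands=[
    [60,[0,0,0.33],[0,0,0]],
    [60,[0,0,0.33],[0,0,0]],
    [60,[0,0,0.33],[0,0,0]],
    [60,[0,0,0.28],[0,0,0]],
    [60,[0,0,0],[0,0,0]],
    [60,[0,0,0],[0,0,0]],
    [60,[0,0,0],[0,0,0]],
  ],
)

```text
t: 3.32
tool_pos: [0.5371, 0.253, 0.0377]
tcp_rot: [-0.0, 1.0, 0.0, 0.001]
wrist_force: [0.2, -0.1, -0.6]
finger_gap: 0.702
```

Call:
apply_moves(
  commands=[
    [45,[0,0.02,0.07],[0,0,0]],
    [35,[0,0,0],[0,0,0]],
    [30,[0,0,0],[0,0,0]],
    [25,[0,0,0],[0,0,0]],
    [20,[0,0,0],[0,0,0]],
    [15,[0,0,0],[0,0,0]],
    [15,[0,0,0],[0,0,0]],
    [15,[0,0,0],[0,0,0]],
    [15,[0,0,0],[0,0,0]],
  ],
  squeeze=35,
)

```text
t: 4.07
tool_pos: [0.5365, 0.252, 0.0342]
tcp_rot: [-0.0, 1.0, 0.0, 0.0]
wrist_force: [-0.1, -0.4, 3.5]
finger_gap: 0.261
```

Call:
apply_moves(
  commands=[
    [15,[0,0,-0.2],[0,0,0]],
    [15,[0,0,-0.4],[0,0,0]],
    [15,[0,0,-0.6],[0,0,0]],
    [15,[0,0,-0.6],[0,0,0]],
    [15,[0,0,-0.6],[0,0,0]],
    [15,[0,0,-0.3],[0,0,0]],
    [15,[0,0,0],[0,0,0]],
  ],
)

```text
t: 4.65
tool_pos: [0.5385, 0.2527, 0.1452]
tcp_rot: [-0.001, 1.0, 0.0, 0.003]
wrist_force: [0.3, 0.6, -0.5]
finger_gap: 0.264
```

```bash
python3 - <<'E'
from h import *
f=grab_frame("side");save("pics/s3.png",f["image"][200:370,210:400],3.2)
o=env.observe();print(o["tool_pos"],o["finger_gap"],o["wrist_force"])
E
```

```text
[0.53726256 0.25228381 0.14303182] 0.2607981406382105 [ 0.76584472  0.61636802 -0.91626   ]
```

View pics/s3.png

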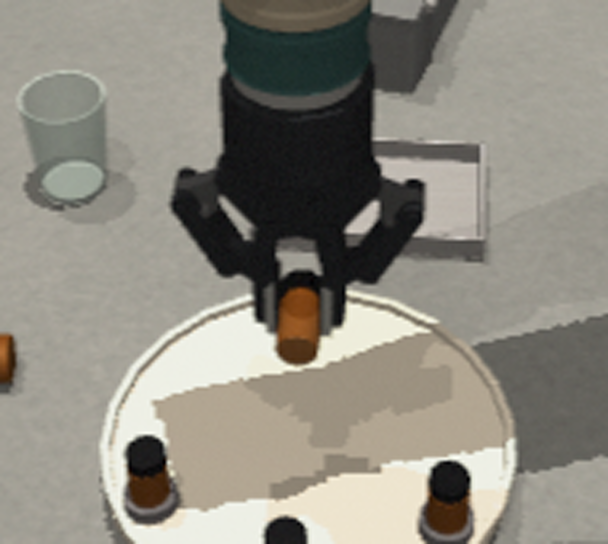

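The vial is held level in the jaws (crop (300,320)) and clear of the platter. Next I carry it to the tray.

Call:
apply_moves(
  commands=[
    [15,[-0.05,0.4,0],[0,0,0]],
    [15,[-0.08,0.75,0],[0,0,0]],
    [15,[-0.08,0.75,0],[0,0,0]],
    [15,[-0.08,0.75,0],[0,0,0]],
    [15,[-0.08,0.75,0],[0,0,0]],
    [15,[-0.08,0.75,0],[0,0,0]],
    [15,[-0.08,0.75,0],[0,0,0]],
    [15,[-0.08,0.75,0],[0,0,0]],
    [15,[-0.08,0.75,0],[0,0,0]],
    [15,[-0.05,0.4,0],[0,0,0]],
    [15,[0,0,0],[0,0,0]],
    [15,[0,0,0],[0,0,0]],
  ],
)

```text
t: 5.7
tool_pos: [0.5046, -0.0209, 0.1398]
tcp_rot: [-0.0, 1.0, -0.001, -0.002]
wrist_force: [0.6, 0.1, -0.6]
finger_gap: 0.264
```

Call:
apply_moves(
  commands=[
    [15,[0,0,0.3],[0,0,0]],
    [15,[0,0,0.5],[0,0,0]],
    [15,[0,0,0.6],[0,0,0]],
    [15,[0,0,0.6],[0,0,0]],
    [15,[0,0,0.5],[0,0,0]],
    [15,[0,0,0.3],[0,0,0]],
    [15,[0,0,0.2],[0,0,0]],
    [15,[0,0,0],[0,0,0]],
    [15,[0,0,0],[0,0,0]],
    [15,[0,0,0],[0,0,0]],
  ],
)

```text
t: 6.53
tool_pos: [0.5073, -0.0199, 0.0224]
tcp_rot: [0.0, 1.0, 0.0, 0.001]
wrist_force: [-0.5, -0.1, 0.0]
finger_gap: 0.267
```

Call:
apply_moves(
  commands=[
    [15,[0,0,0.1],[0,0,0]],
    [15,[0,0,0.1],[0,0,0]],
    [15,[0,0,0.1],[0,0,0]],
    [15,[0,0,0.05],[0,0,0]],
    [15,[0,0,0],[0,0,0]],
    [15,[0,0,0],[0,0,0]],
    [15,[0,0,0],[0,0,0]],
  ],
)

```text
t: 7.12
tool_pos: [0.5066, -0.0202, 0.0077]
tcp_rot: [0.0, 1.0, -0.0, -0.0]
wrist_force: [-1.1, -0.6, -0.9]
finger_gap: 0.263
```

Call:
apply_moves(
  commands=[
    [15,[0,0,0.025],[0,0,0]],
    [15,[0,0,0],[0,0,0]],
    [15,[0,0,0],[0,0,0]],
    [15,[0,0,0],[0,0,0]],
  ],
)

```text
t: 7.45
tool_pos: [0.5068, -0.0202, 0.0072]
tcp_rot: [0.0, 1.0, 0.0, 0.0]
wrist_force: [-2.2, 0.5, 5.5]
finger_gap: 0.268
```

Contact with the floor shows as 5.5 N upward, at the expected height. I release slowly.

Call:
apply_moves(
  commands=[
    [24,[0,0,0],[0,0,0]],
    [27,[0,0,0],[0,0,0]],
    [30,[0,0,0],[0,0,0]],
    [34,[0,0,0],[0,0,0]],
    [38,[0,0,0],[0,0,0]],
    [42,[0,0,0],[0,0,0]],
    [46,[0,0,0],[0,0,0]],
    [50,[0,0,0],[0,0,0]],
    [50,[0,0,0],[0,0,0]],
  ],
)

```text
t: 8.2
tool_pos: [0.5066, -0.0201, 0.0067]
tcp_rot: [0.0, 1.0, 0.0, 0.0]
wrist_force: [-0.1, -0.5, -0.9]
finger_gap: 0.586
```

Call:
apply_moves(
  commands=[
    [50,[0,0,-0.2],[0,0,0]],
    [50,[0,0,-0.4],[0,0,0]],
    [50,[0,0,-0.6],[0,0,0]],
    [55,[0,0,-0.8],[0,0,0]],
    [60,[0,0,-0.8],[0,0,0]],
    [65,[0,0,-0.8],[0,0,0]],
    [70,[0,0,-0.8],[0,0,0]],
    [70,[0,0,-0.6],[0,0,0]],
    [70,[0,0,0],[0,0,0]],
  ],
)

```text
t: 8.95
tool_pos: [0.5106, -0.0207, 0.2136]
tcp_rot: [0.001, 1.0, 0.0, 0.006]
wrist_force: [1.2, -0.4, 0.4]
finger_gap: 0.82
```

```bash
cat > bar.py <<'E'
from h import *
f=grab_frame("side");g=grab_frame("top");import pickle;pickle.dump((f,g),open("f1.pkl","wb"))
save("pics/s4.png",f["image"][130:300,210:420],3.2)
o=env.observe();print(o["tool_pos"],o["finger_gap"],o["q"])
for n,F,(r0,r1,c0,c1) in(("side",f,(130,230,270,370)),("top",g,(210,300,365,470))):
    P=pts(F);m=np.zeros((480,640),bool);m[r0:r1,c0:c1]=1
    for nm,a,b in(("lid",.070,.081),("bar",.100,.125)):
        q=P[m&(P[...,2]>a)&(P[...,2]<b)]
        mu=np.median(q,0);w,V=np.linalg.eigh(np.cov(q[:,:2].T));e=(q[:,:2]-q[:,:2].mean(0))@V
        mid=q[:,:2].mean(0)+V@((np.percentile(e,1,0)+np.percentile(e,99,0))/2)
        print(n,nm,len(q),"mid",mid.round(4),"zmed",mu[2].round(4),"axis",V[:,1].round(3),"ext",(np.percentile(e,99,0)-np.percentile(e,1,0)).round(4))
E
python3 bar.py
```

```text
[ 0.50759674 -0.02025706  0.20859318] 0.8171585394700503 [-1.67221693e-01  8.05337930e-02 -3.11961351e-01  1.17458135e+00
  4.00311364e-05  1.40349707e+00]
side lid 2033 mid [ 0.5344 -0.2654] zmed 0.0761 axis [0.166 0.986] ext [0.1655 0.2085]
side bar 93 mid [ 0.5923 -0.363 ] zmed 0.1143 axis [0.04  0.999] ext [0.0233 0.2794]
top lid 3107 mid [ 0.532  -0.2684] zmed 0.0757 axis [0.268 0.963] ext [0.1553 0.1998]
top bar 170 mid [ 0.5922 -0.2834] zmed 0.115 axis [0.245 0.969] ext [0.0127 0.1081]
```

View pics/s4.png

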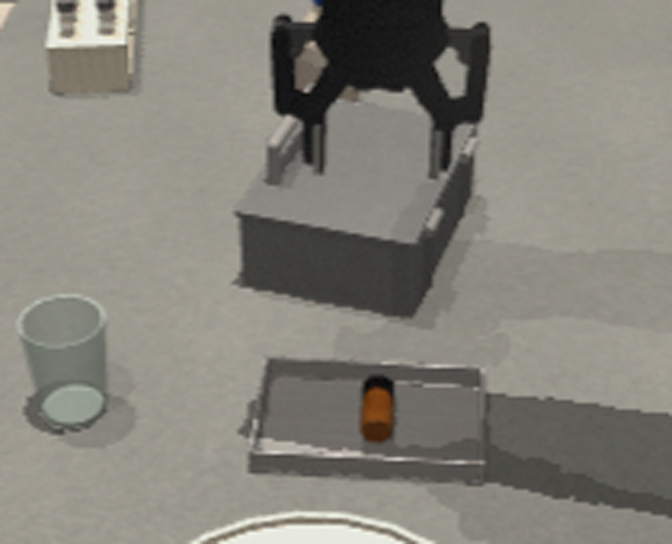

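The vial lies flat on the tray floor (crop (378,408)). From the top view the bar's middle is (0.592,-0.283) and its axis (0.245,0.969). That puts the hinge at (0.4585,-0.2495), and the lid outline agrees within 2 mm. Next I move above the bar.

Call:
apply_moves(
  commands=[
    [70,[0.234,0.73,0],[0,0,0]],
    [70,[0.234,0.73,0],[0,0,0]],
    [70,[0.234,0.73,0],[0,0,0]],
    [70,[0.234,0.73,0],[0,0,0]],
    [70,[0.234,0.73,0],[0,0,0]],
    [70,[0.234,0.73,0],[0,0,0]],
    [70,[0.234,0.73,0],[0,0,0]],
    [70,[0.234,0.73,0],[0,0,0]],
    [70,[0.234,0.73,0],[0,0,0]],
    [70,[0,0,0],[0,0,0.79]],
    [70,[0,0,0],[0,0,0.79]],
    [70,[0,0,0],[0,0,0.79]],
  ],
)

```text
t: 10.05
tool_pos: [0.5895, -0.283, 0.204]
tcp_rot: [-0.001, 0.992, -0.126, -0.002]
wrist_force: [-0.1, 1.6, 0.1]
finger_gap: 0.825
```

Call:
apply_moves(
  commands=[
    [70,[0,0,0.4],[0,0,0]],
    [70,[0,0,0.4],[0,0,0]],
    [70,[0,0,0.4],[0,0,0]],
    [70,[0,0,0.4],[0,0,0]],
    [70,[0,0,0],[0,0,0]],
    [70,[0,0,0],[0,0,0]],
    [70,[0,0,0],[0,0,0]],
  ],
)

```text
t: 10.63
tool_pos: [0.5906, -0.2828, 0.1424]
tcp_rot: [-0.0, 0.992, -0.124, -0.0]
wrist_force: [0.6, 0.2, 0.3]
finger_gap: 0.823
```

```bash
python3 - <<'E'
from h import *
f=grab_frame("side");save("pics/s5.png",f["image"][110:240,250:400],4)
o=env.observe();print(o["tool_pos"],Rm(o["tcp_rot"]).round(3).tolist())
E
```

```text
[ 0.59116094 -0.28311736  0.14327258] [[0.969, -0.246, 0.001], [-0.246, -0.969, -0.0], [0.001, 0.0, -1.0]]
```

View pics/s5.png

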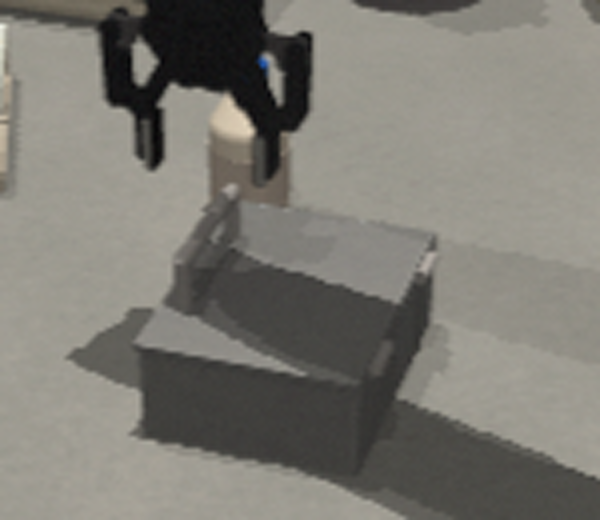

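The fingers straddle the bar in the image (bar at crop (208,240)). I descend 50 mm and close.

Call:
apply_moves(
  commands=[
    [70,[0,0,0.35],[0,0,0]],
    [70,[0,0,0.35],[0,0,0]],
    [70,[0,0,0.35],[0,0,0]],
    [70,[0,0,0.2],[0,0,0]],
    [70,[0,0,0],[0,0,0]],
    [50,[0,0,0],[0,0,0]],
    [30,[0,0,0],[0,0,0]],
    [20,[0,0,0],[0,0,0]],
    [5,[0,0,0],[0,0,0]],
    [5,[0,0,0],[0,0,0]],
    [5,[0,0,0],[0,0,0]],
    [5,[0,0,0],[0,0,0]],
  ],
  squeeze=50,
)

```text
t: 11.68
tool_pos: [0.5913, -0.2832, 0.0937]
tcp_rot: [0.0, 0.992, -0.124, 0.001]
wrist_force: [-0.8, 0.1, 4.4]
finger_gap: 0.118
```

Call:
apply_moves(
  commands=[
    [5,[0,0,0],[0,0,0]],
    [5,[0,0,0],[0,0,0]],
    [5,[0,0,0],[0,0,0]],
  ],
)

```text
t: 11.93
tool_pos: [0.5913, -0.2832, 0.0937]
tcp_rot: [0.0, 0.992, -0.124, 0.001]
wrist_force: [-0.8, 0.7, 5.7]
finger_gap: 0.119
```

The bar is gripped: the gap reads 10.2 mm, which matches the same -1.7 mm offset seen on the vial. Next I arc about the hinge in steps of 2.5° per row. In the tool frame the hinge is at (-137, 0, +23.7) mm, so each row's shift is (-1.16, 0, -5.96) mm with a turn of +2.5° about tool y.

Call:
apply_moves(
  commands=[
    [5,[-0.0137,0,-0.0747],[0,0.2083,0]],
    [5,[-0.0137,0,-0.0747],[0,0.2083,0]],
    [5,[-0.029,0,-0.149],[0,0.4167,0]],
    [5,[-0.029,0,-0.149],[0,0.4167,0]],
    [5,[-0.029,0,-0.149],[0,0.4167,0]],
    [5,[-0.029,0,-0.149],[0,0.4167,0]],
    [5,[-0.029,0,-0.149],[0,0.4167,0]],
    [5,[-0.029,0,-0.149],[0,0.4167,0]],
    [5,[-0.029,0,-0.149],[0,0.4167,0]],
    [5,[0,0,0],[0,0,0]],
    [5,[0,0,0],[0,0,0]],
    [5,[0,0,0],[0,0,0]],
  ],
)

```text
t: 12.93
tool_pos: [0.5757, -0.2792, 0.1388]
tcp_rot: [0.022, 0.977, -0.122, 0.173]
wrist_force: [3.8, -1.5, -0.6]
finger_gap: 0.117
```

```bash
cat > ang.py <<'E'
from h import *
o=env.observe();M=Rm(o["tcp_rot"]);g=o["tool_pos"]+M@[0,0,env.tcp_to_grasp]
ux=np.array([.969,-.246,0]);r=g-[.4585,-.2495,.07];a,b=r@ux,r[2]
print("t",o["t"],"grasp",g.round(4),"radial",a.round(4),b.round(4),"R",np.hypot(a,b).round(4),"(143.0) lid by pos",np.degrees(np.arctan2(b,a)-np.arctan2(.041,.137)).round(1),"tool tilt",np.degrees(np.arccos(-M[2,2])).round(1))
print("q",o["q"].round(3),"F",o["wrist_force"].round(1),"M",o["moment"].round(2),"gap",round(o["finger_gap"]*85.4,1))
E
python3 ang.py
```

```text
t 12.9333 grasp [ 0.5694 -0.2776  0.1563] radial 0.1144 0.0863 R 0.1433 (143.0) lid by pos 20.4 tool tilt 20.1
q [-0.608  0.166 -0.426  0.65   0.121  1.231] F [ 3.8 -1.5 -0.6] M [-0.14 -0.34 -0.09] gap 10.0
```

Position and tilt agree at 20° with little force. I continue another 30°.

Call:
apply_moves(
  commands=[
    [5,[-0.029,0,-0.149],[0,0.4167,0]],
    [5,[-0.029,0,-0.149],[0,0.4167,0]],
    [5,[-0.029,0,-0.149],[0,0.4167,0]],
    [5,[-0.029,0,-0.149],[0,0.4167,0]],
    [5,[-0.029,0,-0.149],[0,0.4167,0]],
    [5,[-0.029,0,-0.149],[0,0.4167,0]],
    [5,[-0.029,0,-0.149],[0,0.4167,0]],
    [5,[0,0,0],[0,0,0]],
    [5,[0,0,0],[0,0,0]],
    [5,[0,0,0],[0,0,0]],
  ],
)

```text
t: 13.77
tool_pos: [0.5503, -0.2728, 0.1718]
tcp_rot: [0.04, 0.94, -0.117, 0.319]
wrist_force: [3.5, -1.3, 1.1]
finger_gap: 0.113
```

```bash
python3 ang.py
```

```text
t 13.7667 grasp [ 0.5393 -0.27    0.1867] radial 0.0833 0.1167 R 0.1433 (143.0) lid by pos 37.8 tool tilt 37.5
q [-0.691 -0.028 -0.692  0.3    0.264  1.211] F [ 3.5 -1.3  1.1] M [ 0.02 -0.2  -0.02] gap 9.7
```

Call:
apply_moves(
  commands=[
    [5,[-0.029,0,-0.149],[0,0.4167,0]],
    [5,[-0.029,0,-0.149],[0,0.4167,0]],
    [5,[-0.029,0,-0.149],[0,0.4167,0]],
    [5,[-0.029,0,-0.149],[0,0.4167,0]],
    [5,[-0.029,0,-0.149],[0,0.4167,0]],
    [5,[0,0,0],[0,0,0]],
    [5,[0,0,0],[0,0,0]],
    [5,[0,0,0],[0,0,0]],
    [5,[0,0,0],[0,0,0]],
    [5,[0,0,0],[0,0,0]],
    [5,[0,0,0],[0,0,0]],
  ],
)

```text
t: 14.68
tool_pos: [0.5266, -0.2668, 0.19]
tcp_rot: [0.052, 0.899, -0.112, 0.42]
wrist_force: [3.5, -1.4, 3.6]
finger_gap: 0.117
```

```bash
python3 ang.py; python3 - <<'E'
from h import *
f=grab_frame("side");save("pics/s6.png",f["image"][100:400,190:440],2)
P=pts(f)
# lid plane angle: points near the lid region
m=np.zeros((480,640),bool);m[100:240,260:380]=1
q=P[m]-[.4585,-.2495,.07];ux=np.array([.969,-.246,0]);uy=np.array([.246,.969,0])
a,y,b=q@ux,q@uy,q[:,2]
th=np.degrees(np.arctan2(b,a));r=np.hypot(a,b)
k=(r>.08)&(r<.15)&(abs(y)<.11)&(th>25)&(th<75)
print(k.sum(),np.histogram(th[k],range(25,80,3)))
E
```

```text
t 14.6833 grasp [ 0.5127 -0.2633  0.202 ] radial 0.0559 0.132 R 0.1434 (143.0) lid by pos 50.4 tool tilt 50.1
q [-0.772 -0.128 -0.883  0.014  0.394  1.215] F [ 3.5 -1.4  3.6] M [ 0.   -0.44  0.05] gap 10.0
1026 (array([  0,   0,   0,   0,   0,   0,   0,   0, 215, 627,  16,  13,  22,
        27,  71,  19,  16,   0]), array([25, 28, 31, 34, 37, 40, 43, 46, 49, 52, 55, 58, 61, 64, 67, 70, 73,
       76, 79]))
```

View pics/s6.png

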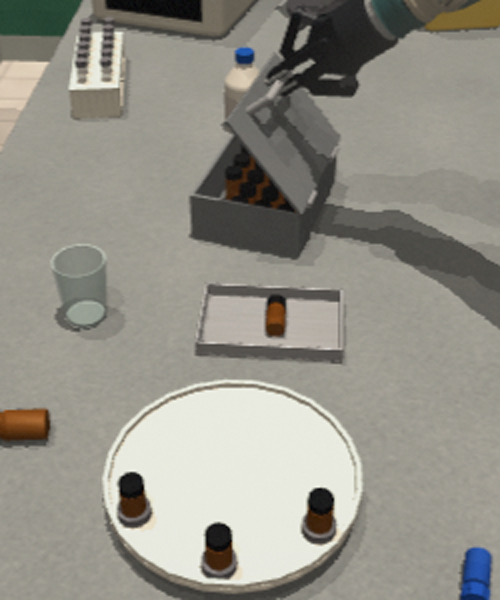

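The lid is open with the vials showing (crop (255,185)), the bar is in the jaws (280,95), the vial is flat in the tray (277,315), and the bystanders look unmoved. The lid's top face reads 49–55° in depth; its 6 mm thickness accounts for about 3° of that, so the lid is near 50°. I hold briefly, check that it is steady, then hand in.

Call:
apply_moves(
  commands=[
    [5,[0,0,0],[0,0,0]],
    [5,[0,0,0],[0,0,0]],
    [5,[0,0,0],[0,0,0]],
    [5,[0,0,0],[0,0,0]],
    [5,[0,0,0],[0,0,0]],
    [5,[0,0,0],[0,0,0]],
  ],
)

```text
t: 15.23
tool_pos: [0.5263, -0.2667, 0.1901]
tcp_rot: [0.053, 0.899, -0.112, 0.42]
wrist_force: [5.2, -0.9, 5.6]
finger_gap: 0.116
```

```bash
python3 ang.py && python3 -c "
from bench import env
print(env.close_job())"
```

```text
t 15.2333 grasp [ 0.5124 -0.2632  0.2021] radial 0.0556 0.1321 R 0.1433 (143.0) lid by pos 50.5 tool tilt 50.1
q [-0.773 -0.129 -0.884  0.013  0.394  1.215] F [ 5.2 -0.9  5.6] M [-0.11 -0.64  0.11] gap 9.9
the job is handed in; nothing more can be done
None
```

I lifted the small amber vial off the turntable and laid it flat on the discard tray floor, then gripped the lid bar and raised the lid to about 50°. I handed the job in at 15.2 s with the lid still held.

- **Lid angle:** the grasp position gives 50.5° and the tool tilt gives 50.1°. The depth image reads about 52° on the lid's top face, or about 49° allowing for the lid's thickness.
- **Steadiness:** the lid moved by about 0.1° over the last half second, with about 8 N at the wrist.
- **Vial and bystanders:** the last side picture shows the vial flat in the tray. The beaker and bottle look unmoved; the slide box was outside that crop, but the arm never went near it.

No check failed. The finger gap read about 2 mm under the true size on both the vial and the bar, which looks like a constant reading offset.

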